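# Find the loose strainer bolt and hold its cover open

## Robot

A 6-joint arm with a two-finger parallel gripper is mounted at the origin on the work surface. World frame = base frame: x ahead of the robot, y to its left, z up, the work surface at z = 0. Lengths are in m, angles in rad, forces in N, time in s.
With the tool pointing down it reaches from about 0.375 to 0.925 m from the base axis. Payload 5.7 kg.
Tool frame: the origin (TCP) lies between the finger pads; the fingertips stand env.finger_overhang ahead of it and the grasp point (between the pads) lies 11 mm behind it (env.finger_overhang is the distance from the TCP to the fingertips, in m); z points along the fingers, y is the line along which they close (so a half turn about z gives the same grasp; the last joint's range is limited). The gripper opens to 88 mm and grips with 3 to 60 N. Pads are 20 mm wide; open, the fingers measure 115 mm over their backs; the gripper's body (75 mm by 178 mm) begins 61 mm behind the grasp point.
Start: joints at [-1.275, 0.359, 1.51, -0, 1.272, -0.115], TCP at [0.24, -0.55, 0.231] pointing down, gripper open.
Joint ranges: [-2.97, 2.97], [-1.01, 2.36], [0.21, 2.38], [-0.96, 4.11], [0.2, 2.71], [-2.98, 2.98]. Speed limits (rad/s): [2.39, 2.39, 3.14, 3.14, 3.14, 3.14].

## Interface

Orientations are given as a rotation vector (axis times angle).
In Python, from cell import telemetry, read_camera, camera_params, ticket, env gives the robot as it stands. The module is installed in compiled form; this text tells all that it offers.
- The arm moves only by the tool arm_command, never from a script. Its argument "steps" is one flat list of numbers, 5 for each row, row after row: the finger opening in mm, from 0 to 87.8, then the shift along the tool's x, y, z in mm, then the turn about the tool's z in rad. In form: [fingers, dx, dy, dz, yaw, fingers, dx, dy, dz, yaw, ...]. A call has 1 to 8 rows; each row is the pose to reach, as a shift and turn from the pose commanded when the call began, along the tool's axes at that moment; what a row does not reach only later rows make up. A row lasts 1/12 s, in which the tool goes at most 41.7 mm and 7.16 degrees, less where a joint would pass 70% of its speed; a pose out of reach is approached as far as the arm can. A call with a gripper value outside its range is refused whole. The fingers move at their own pace and stop on an object; the grip force is fixed at half the most. Time passes only in rows, so rows that repeat a pose let the fingers close. It gives the time, the measured TCP pose, the force, the opening and the grip force at its end, in the units of the state.
- telemetry.get_obs(): the state, without advancing time (a new reading comes with each control period).
- read_camera(name): name is "scene" or "top" or "wrist"; returns the picture (384x512x3 uint8, blue, green, red); there is no depth.
- camera_params(name): a dict with "camera_matrix" (3x3 intrinsics, pixels), "rvec" (rotation vector, rad) and "tvec" (3), from world to camera coordinates, as OpenCV has them. Camera axes: x right, y down, z forward; pixel columns grow to the right and rows downward; lengths in m; the calibration is good to about 2 mm. The wrist camera is an equidistant fisheye: a pixel r from the principal point sees the ray r / f radians off the axis. A picture is of the moment at which its call begins: read the wrist's pose just before it. camera_params takes no time and is no camera call; for the wrist camera it gives the pose at the moment of the call.
- ticket.job_done(): hands the job in; it is judged then, once.
The state is a dict: "t": time; "joint_positions": joint angles; "qd": joint speeds; "joint_torque": joint torques, N m; "eef_pos": TCP position; "orientation": TCP orientation; "ft_force": force on the tool from outside, world axes, zero at the start; "ft_torque": the same for the moment, N m; "width": finger opening in m; "grasp_force": force on a finger pad.
Only numpy, scipy, OpenCV 4.12 (cv2) and the standard library are available. Lean on these libraries where they do the work, as an engineer would, in place of code of your own. Each camera call takes 0.05 s, during which the arm holds its last target. There are 200 camera calls.

## Task

On the training rig, slide the blue dosing pot sideways along the bench, without lifting it, from the round mark to the square mark, so that it no longer stands in front of the three strainers. Then tap the strainers' bolt heads from above to find the loose one, which gives when pushed, and only after that lift that strainer's cover by its bar handle at least halfway to upright. Finish while holding the cover up there, and do not disturb the jar, the carton or the screwdriver.

Things in the scene. Friction and masses are not known exactly. Their poses are not given: they have to be found in the camera images.
- rig: Fixed base plate, 170 x 360 x 12 mm, with three like white strainer boxes in a row along its y axis, 105 mm apart. Origin on the bench under the middle box; x points away from the robot, y left, z up. Each box has a grey cover 95 x 85 mm (top at z = 65 mm, near edge at x = -45), with a bolt and a bar handle. Two covers are bolted tight and cannot open; the third lifts. Which one varies, unseen.
- bolt_left (a point): Top centre of the left box's bolt head (rig frame x = -15, y = 105, z = 80 mm), a steel cylinder 20 mm across standing 15 mm above the cover. A tight bolt does not give; the loose one sinks 5 mm when pushed down with about 3.5 N and springs back.
- bolt_middle (a point): The same for the middle strainer (rig frame: x = -15, y = 0, z = 80 mm).
- bolt_right (a point): The same for the right strainer (rig frame: x = -15, y = -105, z = 80 mm).
- handle_left (a point): Middle of the left cover's bar handle (rig frame x = -90, y = 105, z = 61 mm; cover shut): a round bar 10 mm thick, 68 mm long, parallel to the rig's y, joined to the cover by two rods 30 mm either side of this point. 40 mm is free between the bar and the cover's edge, and only the bench is below it. This point stays put when the cover lifts.
- handle_middle (a point): The same for the middle cover (rig frame x = -90, y = 0, z = 61 mm).
- handle_right (a point): The same for the right cover (rig frame x = -90, y = -105, z = 61 mm).
- loose_bolt (a joint): How far the loose bolt, whichever of the three it is, is pushed down: 0 at rest, 0.005 m fully down; pushing it over half-way down counts as found.
- loose_cover (a joint): Opening angle of the loose bolt's cover (0.18 kg), whichever it is: 0 shut, grows as the handle rises, stop at 1.3 rad; it falls shut when let go. Its hinge line, at the cover's far edge, is parallel to the rig's y at rig frame x = 50, z = 61 mm: 140 mm beyond the bar handle and level with it when shut.
- pot: Blue dosing pot, about 0.3 kg, closed: upright cylinder 64 mm across and 62 mm high, white lid 66 mm across from z = 62 to 68 mm, round knob 20 mm across from z = 68 to 84 mm. Origin at the centre of its underside, z up. Stands on the bench at the round mark, in front of the strainers.
- round_mark: White taped ring on the bench, 91 mm across, flat; origin at its centre. The pot starts on it.
- square_mark: White taped square outline on the bench, 91 mm wide outside, flat; origin at its centre, sides along its x and y axes. About 200 mm to the left or to the right of the round mark, where the pot must go.
- jar: Bystander: small closed jar, 56 mm across, 100 mm high, about 200 mm from the round mark on the side away from the square mark. Origin at the centre of its underside.
- carton: Bystander: small cardboard carton 90 x 70 x 60 mm to the left of the rig. Origin at the centre of its underside.
- screwdriver: Bystander: screwdriver lying to the right of the rig, along its own x axis. Origin at its underside, near its middle.
There are look-alikes about, which are no part of the job. Leave any yellow look-alike of the pot alone.

How it is judged:
By the outcome, as a careful person would: the job done as asked, in the order asked, and still so for the second after the job is handed in, while the arm keeps its last pose, push and grip.
It also fails if it takes over 67 s, if anything falls off the work surface, if the arm or the gripper's body presses on something with over 40 N, if the wrist force passes 120 N, or if a joint passes its speed limit or range.

## Working session

There is one attempt and no reset: what is moved stays moved. The work goes in short steps, Python scripts to look and compute and a tool call to move; the robot and the scene stay as the last step left them, time stands still between calls to the robot, and variables do not carry over. Pictures are saved under pics/ and viewed, at most 10 in all, crops included, and the job is handed in when it is done.

Besides the shell and the picture viewer there is one more tool, called after "Emit:" as name(argument=value, ...), one argument or row to a line, values as JSON. arm_command: Moves the arm, as the interface text tells. Its arguments: {"type":"object","properties":{"steps":{"type":"array"}},"required":["steps"]}

```bash
mkdir -p pics
cat > h.py <<'E'
import numpy as np, cv2
from cell import telemetry, read_camera, camera_params, ticket, env
def ray(name,uv,p=None):
    p=p or camera_params(name);K=np.array(p["camera_matrix"]);R=cv2.Rodrigues(np.array(p["rvec"],float))[0];t=np.array(p["tvec"],float).ravel()
    d=np.linalg.inv(K)@np.array([uv[0],uv[1],1.]);return -R.T@t,R.T@d
def onz(name,uv,z):
    o,d=ray(name,uv);return o+d*(z-o[2])/d[2]
def proj(name,P):
    p=camera_params(name);return cv2.projectPoints(np.array(P,float).reshape(-1,1,3),np.array(p["rvec"],float),np.array(p["tvec"],float),np.array(p["camera_matrix"]),None)[0].reshape(-1,2)
E
python3 - <<'E'
from h import *
o=telemetry.get_obs();print(o["t"],o["eef_pos"],o["orientation"],o["width"],o["ft_force"],env.finger_overhang)
for n in("top","scene"):
    im=read_camera(n);cv2.imwrite(f"pics/{n}0.png",im)
    p=camera_params(n);print(n,p["camera_matrix"],ray(n,(256,192)))
a=cv2.imread("pics/top0.png");b=cv2.imread("pics/scene0.png")
cv2.imwrite("pics/top0b.png",cv2.resize(a,(800,600),interpolation=cv2.INTER_CUBIC))
E
```

```text
0.0 [ 0.23939064 -0.5494387   0.22982163] [-3.07380231e+00 -6.40367267e-01  2.92631652e-04] 0.08757156815965018 [-0.61604647 -0.30364248  0.1444557 ] 0.008
top [[410.59971727   0.         264.21804989]
 [  0.         410.59971727 189.23922146]
 [  0.           0.           1.        ]] (array([0.43677226, 0.01533483, 1.05832426]), array([ 0.11684697,  0.01177061, -0.9933046 ]))
scene [[454.25620341   0.         256.40321387]
 [  0.         454.25620341 183.27926289]
 [  0.           0.           1.        ]] (array([0.90214563, 0.5446401 , 1.11305981]), array([-0.27224134, -0.41395337, -0.86884786]))
```

View pics/top0b.png

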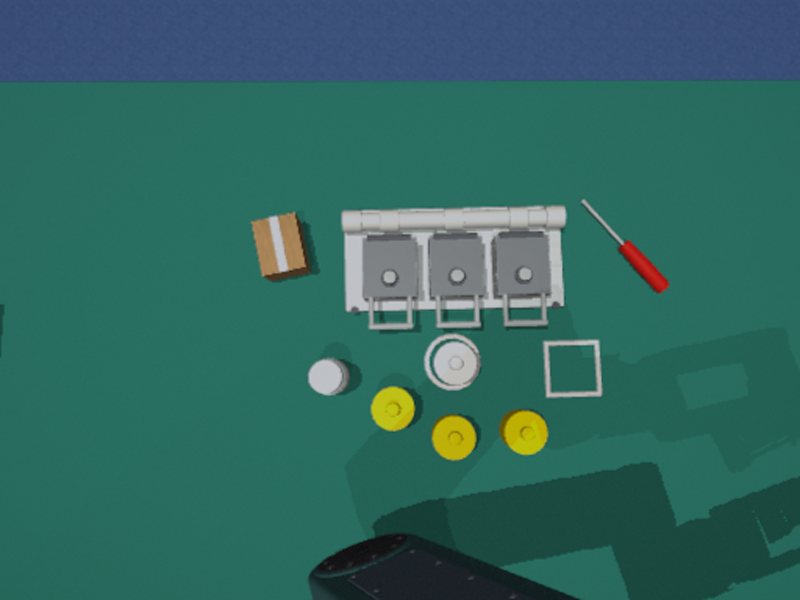

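View pics/scene0.png

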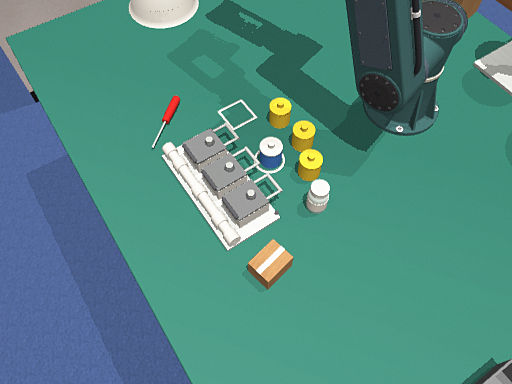

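The top view shows the pot (lid at 456,363) on its ring, the square mark to the right (572,369), the jar at left (329,376) and three yellow look-alikes nearer the robot. Bolts are at about (390,277), (457,276) and (525,274). The scene view confirms the blue body.

```bash
cat > m.py <<'E'
from h import *
a=cv2.imread("pics/top0.png");s=1.5625
hsv=cv2.cvtColor(a,cv2.COLOR_BGR2HSV)
white=((hsv[...,1]<60)&(hsv[...,2]>120)).astype(np.uint8)
def blob(u,v,r,m,out=True):
    z=np.zeros_like(m);cv2.circle(z,(int(u/s),int(v/s)),r,1,-1)
    c,_=cv2.findContours(m*z,cv2.RETR_EXTERNAL,cv2.CHAIN_APPROX_NONE)
    return max(c,key=cv2.contourArea)
c=blob(572,369,30,white);rc=cv2.minAreaRect(c);print("sq",onz("top",rc[0],0),[onz("top",p,0)[:2].round(4) for p in cv2.boxPoints(rc)])
c=blob(452,362,24,white);e=cv2.minEnclosingCircle(c);print("ring",onz("top",e[0],0),e)
g=cv2.cvtColor(a,cv2.COLOR_BGR2GRAY)
for u,v in((390,277),(457,276),(525,274)):
    x,y=int(u/s),int(v/s);w=g[y-9:y+10,x-9:x+10].astype(np.uint8)
    _,m=cv2.threshold(w,0,1,cv2.THRESH_OTSU);n,l,st,ce=cv2.connectedComponentsWithStats(m)
    k=l[9,9];q=ce[k]+[x-9,y-9];print("bolt",q,st[k][4],onz("top",q,.08))
# handle bars
for u,v in((391,327),(459,326),(526,323)):
    x,y=int(u/s),int(v/s);w=g[y-4:y+5,x-8:x+9].astype(float);w=np.clip(w-np.median(w),0,None);yy=np.mgrid[y-4:y+5,x-8:x+9][0]
    q=(x,(w*yy).sum()/w.sum());print("bar",q,onz("top",q,.064))
# scene: blue body + knob
b=cv2.imread("pics/scene0.png");h=cv2.cvtColor(b,cv2.COLOR_BGR2HSV)
k=cv2.resize(a[205:260,190:400],None,fx=3.8,fy=3.8,interpolation=cv2.INTER_CUBIC);cv2.imwrite("pics/c1.png",k)
E
python3 m.py
```

```text
sq [ 0.44749794 -0.25419952  0.        ] [array([ 0.4925, -0.2064]), array([ 0.4965, -0.3009]), array([ 0.4029, -0.3015]), array([ 0.3991, -0.208 ])]
ring [ 0.45966248 -0.0564586   0.        ] ((289.0, 231.1666717529297), 18.276531219482422)
bolt [249. 177.] 45 [0.58832745 0.04367122 0.08      ]
bolt [292.44444444 175.93333333] 45 [ 0.59044942 -0.06109651  0.08      ]
bolt [336. 175.] 45 [ 0.59224918 -0.16636338  0.08      ]
bar (250, np.float64(208.39612097304405)) [0.51376587 0.04180141 0.064     ]
bar (293, np.float64(207.35092961487385)) [ 0.5157684  -0.06259583  0.064     ]
bar (336, np.float64(206.2276515151515)) [ 0.51796569 -0.16723146  0.064     ]
```

View pics/c1.png

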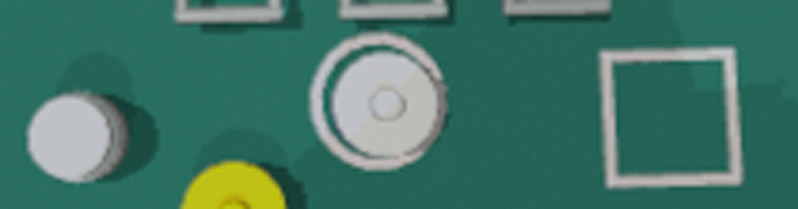

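```bash
cat >> h.py <<'E'
def rel(P,ydir=None,R=None,p0=None):
    "shift in tool axes (mm) and yaw to reach world P with tool y along ydir"
    o=telemetry.get_obs();R=cv2.Rodrigues(np.array(o["orientation"],float))[0];p0=np.array(o["eef_pos"])
    d=R.T@(np.array(P)-p0)*1000;yaw=0
    if ydir is not None:
        v=R.T@np.array([*ydir,0.]);yaw=np.arctan2(-v[0],v[1])
        yaw=(yaw+np.pi/2)%np.pi-np.pi/2
    print("t",round(o["t"],2),"pos",p0.round(4),"shift",d.round(1),"yaw",round(yaw,3),"F",np.array(o["ft_force"]).round(2))
E
python3 - <<'E'
from h import *
rel((.4574,-.0575,.2298),(-.05,-1))
print(proj("top",[(.457,-.0575,.084)]), onz("top",(292.1,232.1),.084))
E
```

```text
t 0.1 pos [ 0.2394 -0.5495  0.2299] shift [ 396.3 -364.1    0.8] yaw 0.461 F [-0.24 -0.64  0.59]
[[291.8562493  231.51038298]] [ 0.45561128 -0.0580565   0.084     ]
```

Emit:
arm_command(
  steps=[87.8, 198, -182, 0, 0.23, 87.8, 198, -182, 0, 0.23, 87.8, 198, -182, 0, 0.23, 87.8, 198, -182, 0, 0.23, 87.8, 198, -182, 0, 0.23, 87.8, 198, -182, 0, 0.23, 87.8, 198, -182, 0, 0.23, 87.8, 198, -182, 0, 0.23],
)

```text
t: 0.77
eef_pos: [0.3488, -0.2997, 0.2302]
orientation: [-3.125, -0.289, 0.001]
ft_force: [0.2, -1.1, 0.2]
width: 0.0879
grasp_force: 0.0
```

```bash
python3 -c "
from h import *
rel((.4574,-.0575,.2298),(-.05,-1))"
```

```text
t 0.77 pos [ 0.3488 -0.2997  0.2302] shift [ 151.2 -218.2    1.1] yaw 0.234 F [ 0.19 -1.07  0.16]
```

Emit:
arm_command(
  steps=[87.8, 151, -218, 0, 0.234, 87.8, 151, -218, 0, 0.234, 87.8, 151, -218, 0, 0.234, 87.8, 151, -218, 0, 0.234, 87.8, 151, -218, 0, 0.234, 87.8, 151, -218, 0, 0.234, 87.8, 151, -218, 0, 0.234, 87.8, 151, -218, 20, 0.234],
)

```text
t: 1.43
eef_pos: [0.4624, -0.0602, 0.2133]
orientation: [3.14, -0.078, 0.012]
ft_force: [0.3, -0.7, -0.7]
width: 0.0875
grasp_force: 0.0
```

```bash
python3 -c "
from h import *
rel((.4574,-.0575,.038),(-.05,-1))
cv2.imwrite('pics/w1.png',read_camera('wrist'))"
```

```text
t 1.43 pos [ 0.4624 -0.0602  0.2133] shift [ -6.5  -2.4 175.2] yaw 0.0 F [ 0.31 -0.66 -0.74]
```

View pics/w1.png

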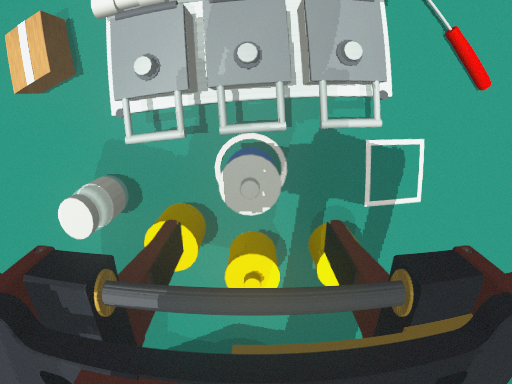

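The wrist view shows the pot's lid at about (250,187), the bolts at (146,66), (247,52) and (353,50), and the square mark at about (395,172). I'll cross-check positions with these.

```bash
cat >> h.py <<'E'
def wz(uv,z,p):
    K=np.array(p["camera_matrix"]);R=cv2.Rodrigues(np.array(p["rvec"],float))[0];t=np.array(p["tvec"],float).ravel()
    q=cv2.fisheye.undistortPoints(np.array([[uv]],float),K,np.zeros(4)).ravel();d=R.T@np.array([*q,1.]);o=-R.T@t
    return (o+d*(z-o[2])/d[2]).round(4)
E
python3 -c "
from h import *
p=camera_params('wrist')
for n,uv,z in (('knob',(250,187),.084),('lid',(251.5,181),.068),('sqc',(395,172),0),('bL',(144,65),.08),('bM',(247,53),.08),('bR',(352,50),.08),('ring',(251,168),0)): print(n,wz(uv,z,p))
rel((.4574,-.0575,.038),(-.05,-1))"
```

```text
knob [ 0.458  -0.0588  0.084 ]
lid [ 0.4598 -0.0603  0.068 ]
sqc [ 0.4464 -0.2532  0.    ]
bL [0.5854 0.0383 0.08  ]
bM [ 0.5867 -0.0624  0.08  ]
bR [ 0.5898 -0.1639  0.08  ]
ring [ 0.459  -0.0592  0.    ]
t 1.48 pos [ 0.4582 -0.061   0.2082] shift [ -0.8  -3.4 170.2] yaw 0.0 F [-1.48 -0.42 -1.99]
```

Emit:
arm_command(
  steps=[87.8, -1, -2, 40, 0, 87.8, -1, -2, 75, 0, 87.8, -1, -2, 105, 0, 87.8, -1, -2, 130, 0, 87.8, -1, -2, 150, 0, 87.8, -1, -2, 165, 0, 87.8, -1, -2, 170, 0, 87.8, -1, -2, 170, 0],
)

```text
t: 2.15
eef_pos: [0.4558, -0.0612, 0.0395]
orientation: [-3.14, 0.085, 0.005]
ft_force: [0.5, 0.5, -0.2]
width: 0.088
grasp_force: 0.0
```

Emit:
arm_command(
  steps=[60, 0, 0, 0, 0, 60, 0, 0, 0, 0, 60, 0, 0, 0, 0, 60, 0, 0, 0, 0, 60, 0, 0, 0, 0, 60, 0, 0, 0, 0],
)

```text
t: 2.65
eef_pos: [0.4576, -0.0604, 0.0416]
orientation: [3.14, -0.084, 0.003]
ft_force: [-0.6, 2.1, 6.8]
width: 0.0649
grasp_force: 30.0
```

```bash
python3 -c "
from h import *
rel((.4470,-.2540,.038),(-.05,-1))
print(telemetry.get_obs()['width'])
cv2.imwrite('pics/s1.png',read_camera('scene'))"
```

```text
t 2.65 pos [ 0.4576 -0.0604  0.0416] shift [ -0.2 193.9   3.6] yaw -0.003 F [-0.56  2.1   6.82]
0.06491681081269464
```

Emit:
arm_command(
  steps=[60, 0, 3, 0, 0, 60, 0, 9, 0, 0, 60, 0, 17, 0, 0, 60, 0, 26, 0, 0, 60, 0, 35, 0, 0, 60, 0, 44, 0, 0, 60, 0, 52, 0, 0, 60, 0, 56, 0, 0],
)

```text
t: 3.37
eef_pos: [0.4543, -0.1161, 0.0416]
orientation: [-3.139, 0.085, -0.002]
ft_force: [0.4, 8.1, 10.0]
width: 0.065
grasp_force: 30.0
```

```bash
python3 -c "
from h import *
rel((.4470,-.2540,.038),(-.05,-1))"
```

```text
t 3.37 pos [ 0.4543 -0.1161  0.0416] shift [1.00e-01 1.38e+02 3.50e+00] yaw -0.004 F [ 0.42  8.14 10.  ]
```

Emit:
arm_command(
  steps=[60, 0, 6, 0, 0, 60, 0, 15, 0, 0, 60, 0, 25, 0, 0, 60, 0, 35, 0, 0, 60, 0, 45, 0, 0, 60, 0, 55, 0, 0, 60, 0, 64, 0, 0, 60, 0, 70, 0, 0],
)

```text
t: 4.03
eef_pos: [0.4502, -0.1856, 0.0417]
orientation: [-3.139, 0.085, -0.001]
ft_force: [0.6, 8.9, 12.3]
width: 0.0652
grasp_force: 30.0
```

Emit:
arm_command(
  steps=[60, 0, 6, 0, 0, 60, 0, 15, 0, 0, 60, 0, 25, 0, 0, 60, 0, 35, 0, 0, 60, 0, 45, 0, 0, 60, 0, 55, 0, 0, 60, 0, 62, 0, 0, 60, 0, 66, 0, 0],
)

```text
t: 4.7
eef_pos: [0.4465, -0.2512, 0.0417]
orientation: [-3.138, 0.085, -0.0]
ft_force: [2.3, 10.1, 13.0]
width: 0.0648
grasp_force: 30.0
```

```bash
python3 -c "
from h import *
rel((.4470,-.2540,.038),(-.05,-1))
cv2.imwrite('pics/top1.png',cv2.resize(read_camera('top')[190:280,190:400],None,fx=3.8,fy=3.8))"
```

```text
t 4.7 pos [ 0.4465 -0.2512  0.0417] shift [0.6 2.8 3.6] yaw -0.004 F [ 2.31 10.1  13.04]
```

View pics/top1.png

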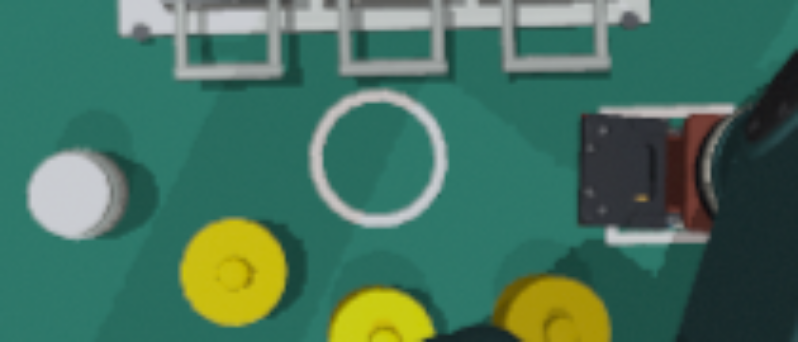

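The pot is gripped inside the square outline and the ring is now empty, its centre at about (378,158). I'll nudge it the last few mm, release and rise.

Emit:
arm_command(
  steps=[60, 0, 2, 0, 0, 60, 0, 3, 0, 0, 60, 0, 3, 0, 0, 87.8, 0, 3, 0, 0, 87.8, 0, 3, 0, 0, 87.8, 0, 3, 0, 0, 87.8, 0, 3, 0, 0, 87.8, 0, 3, 0, 0],
)

```text
t: 5.42
eef_pos: [0.4465, -0.2554, 0.0406]
orientation: [3.14, -0.084, 0.0]
ft_force: [0.2, 0.1, -0.6]
width: 0.0877
grasp_force: 0.0
```

Emit:
arm_command(
  steps=[87.8, 0, 0, -5, 0, 87.8, 0, 0, -20, 0, 87.8, 0, 0, -50, 0, 87.8, 0, 0, -90, 0, 87.8, 0, 0, -125, 0, 87.8, 0, 0, -125, 0, 0, 0, 0, -125, 0, 0, 0, 0, -125, 0],
)

```text
t: 6.08
eef_pos: [0.4462, -0.255, 0.1655]
orientation: [-3.14, 0.084, 0.0]
ft_force: [-0.1, -0.2, -0.4]
width: 0.0779
grasp_force: 0.0
```

Run:
```python
from h import *
p=camera_params('wrist');w=read_camera('wrist');t=read_camera('top')
o=np.vstack([w[80:384],cv2.resize(t[160:280,190:400],(512,292))]);cv2.imwrite('pics/w2.png',o)
np.save('w2.npy',[np.array(p['rvec']).ravel(),np.array(p['tvec']).ravel()])
rel((.592,-.1656,.12),(-.05,-1))
```

```text
t 6.18 pos [ 0.4455 -0.2544  0.1643] shift [141.7 -96.4  44.1] yaw -0.003 F [ 0.03  0.29 -0.2 ]
```

View pics/w2.png

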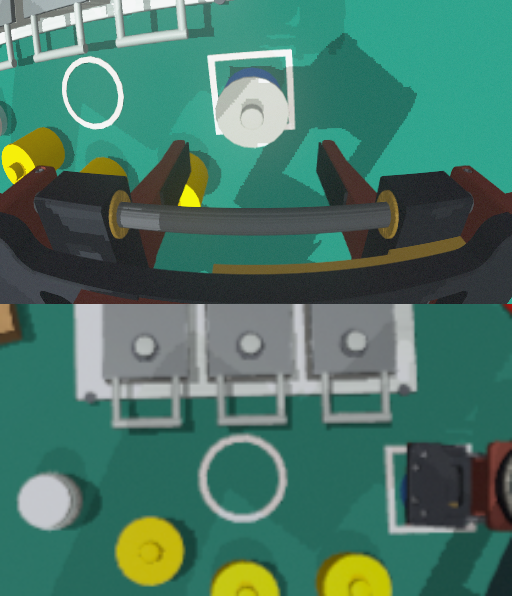

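The pot stands upright in the square, with its knob at about (251,196) in the wrist frame. The gripper is above it and clear.

Run:
```python
from h import *
p=dict(camera_params('wrist'));a=np.load('w2.npy');p['rvec'],p['tvec']=a
print(wz((251,196),.084,p),wz((252,192),.068,p),'sq',wz((252,172),0,p),[wz((u,v+80),0,p)[:2] for u,v in((209,56),(291,51),(296,128),(217,133))])
```

```text
[ 0.4502 -0.2544  0.084 ] [ 0.4488 -0.2551  0.068 ] sq [ 0.4515 -0.2549  0.    ] [array([ 0.4941, -0.2105]), array([ 0.4949, -0.2993]), array([ 0.4067, -0.3032]), array([ 0.4054, -0.212 ])]
```

Emit:
arm_command(
  steps=[0, 35, -24, 0, 0, 0, 70, -48, 0, 0, 0, 105, -72, 0, 0, 0, 142, -96, 0, 0, 0, 142, -96, 0, 0, 0, 142, -96, 20, 0, 0, 142, -96, 44, 0, 0, 142, -96, 44, 0],
)

```text
t: 6.85
eef_pos: [0.5894, -0.1651, 0.116]
orientation: [-3.137, 0.082, 0.015]
ft_force: [-1.1, 0.3, -0.5]
width: 0.0166
grasp_force: 0.0
```

Run:
```python
from h import *
rel((.591,-.1656,.09),(-.05,-1))
print(telemetry.get_obs()['width'])
```

```text
t 6.85 pos [ 0.5894 -0.1651  0.116 ] shift [ 1.9  0.5 25.9] yaw -0.003 F [-1.06  0.34 -0.5 ]
0.01662209627606294
```

Emit:
arm_command(
  steps=[0, 1, 0, 5, 0, 0, 1, 0, 10, 0, 0, 1, 0, 16, 0, 0, 1, 0, 20, 0, 0, 1, 0, 20, 0, 0, 1, 0, 20, 0],
)

```text
t: 7.35
eef_pos: [0.5944, -0.1671, 0.1019]
orientation: [-3.14, 0.084, -0.0]
ft_force: [0.2, 0.4, -0.1]
width: 0.0008
grasp_force: 0.0
```

Run:
```python
from h import *
rel((.591,-.1656,.088),(-.05,-1))
print(telemetry.get_obs()['width'])
```

```text
t 7.35 pos [ 0.5944 -0.1671  0.1019] shift [-3.4 -1.3 13.9] yaw -0.003 F [ 0.24  0.39 -0.08]
0.0008277127479527454
```

Emit:
arm_command(
  steps=[0, -2, -1, 6, 0, 0, -2, -1, 11, 0, 0, -2, -1, 13, 0, 0, -2, -1, 14, 0, 0, -2, -1, 15, 0, 0, -2, -1, 15, 0],
)

```text
t: 7.85
eef_pos: [0.5921, -0.1657, 0.0865]
orientation: [-3.14, 0.084, 0.001]
ft_force: [-0.9, 0.5, 1.0]
width: 0.0008
grasp_force: 0.8
```

Emit:
arm_command(
  steps=[0, 0, 0, 1, 0, 0, 0, 0, 2, 0, 0, 0, 0, 2, 0, 0, 0, 0, 2, 0],
)

```text
t: 8.18
eef_pos: [0.5924, -0.1658, 0.0847]
orientation: [-3.14, 0.084, 0.0]
ft_force: [-1.2, 1.4, 2.2]
width: 0.0007
grasp_force: 1.2
```

Emit:
arm_command(
  steps=[0, 0, 0, 1, 0, 0, 0, 0, 2, 0, 0, 0, 0, 2, 0, 0, 0, 0, 2, 0],
)

```text
t: 8.52
eef_pos: [0.5925, -0.1658, 0.0832]
orientation: [-3.14, 0.084, -0.0]
ft_force: [-2.6, 0.2, 7.2]
width: 0.0004
grasp_force: 3.6
```

Emit:
arm_command(
  steps=[0, 0, 0, 1, 0, 0, 0, 0, 2, 0, 0, 0, 0, 2, 0, 0, 0, 0, 2, 0],
)

```text
t: 8.85
eef_pos: [0.5926, -0.1658, 0.0828]
orientation: [3.14, -0.083, 0.001]
ft_force: [-6.7, 1.6, 20.5]
width: 0.0003
grasp_force: 9.9
```

The right bolt gave about 5 mm at roughly 3 N and then hit a stop. I'll tap the middle one for contrast.

Emit:
arm_command(
  steps=[0, 0, 0, -10, 0, 0, 0, 0, -25, 0, 0, 0, -35, -25, 0, 0, 0, -70, -25, 0, 0, 3, -105, -25, 0, 0, 3, -105, -25, 0, 0, 3, -105, -20, 0, 0, 3, -105, -14, 0],
)

```text
t: 9.52
eef_pos: [0.6018, -0.0616, 0.0946]
orientation: [3.14, -0.082, 0.003]
ft_force: [-0.0, -0.2, 0.6]
width: 0.0004
grasp_force: 0.0
```

Run:
```python
from h import *
rel((.5900,-.0612,.088),(-.05,-1))
```

```text
t 9.52 pos [ 0.6018 -0.0616  0.0946] shift [-11.9   0.3   6.6] yaw -0.002 F [-0.03 -0.19  0.57]
```

Emit:
arm_command(
  steps=[0, -6, 0, 0, 0, 0, -11, 0, 0, 0, 0, -11, 0, 3, 0, 0, -11, 0, 5, 0, 0, -11, 0, 6, 0, 0, -11, 0, 7, 0, 0, -11, 0, 7, 0],
)

```text
t: 10.1
eef_pos: [0.5899, -0.0612, 0.0884]
orientation: [3.14, -0.084, -0.0]
ft_force: [-3.4, -1.5, 6.9]
width: 0.0004
grasp_force: 3.3
```

Emit:
arm_command(
  steps=[0, 0, 0, 1, 0, 0, 0, 0, 2, 0, 0, 0, 0, 2, 0, 0, 0, 0, 2, 0],
)

```text
t: 10.43
eef_pos: [0.59, -0.0611, 0.0882]
orientation: [3.14, -0.083, 0.001]
ft_force: [-8.0, -0.8, 22.5]
width: 0.0007
grasp_force: 11.0
```

Middle is tight: it stops at z = 0.088 with force rising. So the right one is loose, and I'm going to its handle.

Run:
```python
from h import *
rel((.5175,-.1673,.15),(1,.0187))
print(np.round(telemetry.get_obs()['joint_positions'],2))
```

```text
t 10.43 pos [ 0.59   -0.0611  0.0882] shift [-66.7 109.9 -61.7] yaw 1.499 F [-8.   -0.85 22.48]
[-0.22  0.51  1.67 -0.    0.96  1.41]
```

Emit:
arm_command(
  steps=[0, 0, 0, -30, 0, 0, 0, 0, -62, 0, 44, -20, 30, -62, -0.12, 44, -40, 60, -62, -0.24, 44, -60, 90, -62, -0.36, 44, -67, 110, -62, -0.48, 44, -67, 110, -62, -0.6, 44, -67, 110, -62, -0.72],
)

```text
t: 11.1
eef_pos: [0.5169, -0.1685, 0.1479]
orientation: [2.966, 1.033, 0.001]
ft_force: [-0.0, 0.2, 0.1]
width: 0.037
grasp_force: 0.0
```

Emit:
arm_command(
  steps=[44, 0, 0, 0, -0.12, 44, 0, 0, 0, -0.24, 44, 0, 0, 0, -0.36, 44, 0, 0, 0, -0.48, 44, 0, 0, 0, -0.6, 44, 0, 0, 0, -0.72, 44, 0, 0, 0, -0.84, 44, 0, 0, 0, -0.92],
)

```text
t: 11.77
eef_pos: [0.5176, -0.1671, 0.1478]
orientation: [2.197, 2.245, 0.0]
ft_force: [-1.0, 0.3, -0.8]
width: 0.0443
grasp_force: 0.0
```

Emit:
arm_command(
  steps=[44, 0, 0, 0, 0, 44, 0, 0, 0, 0],
)

```text
t: 11.93
eef_pos: [0.5175, -0.167, 0.1477]
orientation: [2.207, 2.236, 0.0]
ft_force: [0.4, 0.5, 0.7]
width: 0.044
grasp_force: 0.0
```

Run:
```python
from h import *
rel((.5175,-.1673,.05),(1,.0187))
o=telemetry.get_obs();print(np.round(o['joint_positions'],2),o['width'])
p=camera_params('wrist');np.save('w3.npy',[np.array(p['rvec']).ravel(),np.array(p['tvec']).ravel()])
cv2.imwrite('pics/w3.png',read_camera('wrist'))
```

```text
t 11.93 pos [ 0.5175 -0.167   0.1477] shift [-0.3 -0.  97.7] yaw -0.006 F [0.38 0.49 0.66]
[-0.44  0.37  1.73  0.    1.04 -0.45] 0.04403828986440432
```

View pics/w3.png

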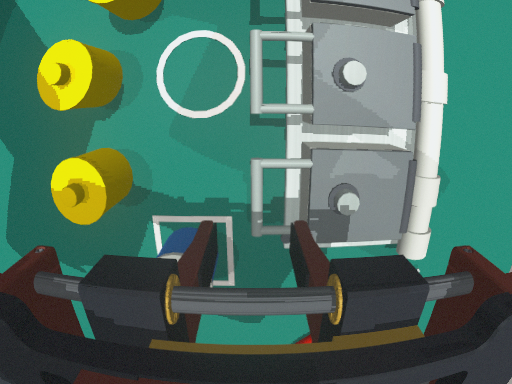

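The wrist view shows the right bar handle at about (257,197), centred between the fingers (x about 255). The pot is clear of them at (195,245).

Emit:
arm_command(
  steps=[44, 0, 0, 25, 0, 44, 0, 0, 45, 0, 44, 0, 0, 62, 0, 44, 0, 0, 77, 0, 44, 0, 0, 89, 0, 44, 0, 0, 96, 0, 44, 0, 0, 97, 0, 44, 0, 0, 97, 0],
)

```text
t: 12.65
eef_pos: [0.5173, -0.1668, 0.0505]
orientation: [-2.204, -2.238, 0.0]
ft_force: [0.7, 0.0, 0.1]
width: 0.0441
grasp_force: 0.0
```

Emit:
arm_command(
  steps=[0, 0, 0, 0, 0, 0, 0, 0, 0, 0, 0, 0, 0, 0, 0, 0, 0, 0, 0, 0, 0, 0, 0, 0, 0, 0, 0, 0, 0, 0],
)

```text
t: 13.15
eef_pos: [0.5202, -0.167, 0.0515]
orientation: [2.202, 2.235, 0.006]
ft_force: [5.7, 3.1, -0.9]
width: 0.0092
grasp_force: 30.0
```

Run:
```python
from h import *
rel((.5175,-.1673,.05),(1,.0187))
for th in np.linspace(.1,1,10): print(round(th,2),round(140*(1-np.cos(th)),1),round(140*np.sin(th),1))
```

```text
t 13.15 pos [ 0.5202 -0.167   0.0515] shift [-0.2 -2.8  1.5] yaw -0.004 F [ 5.67  3.07 -0.91]
0.1 0.7 14.0
0.2 2.8 27.8
0.3 6.3 41.4
0.4 11.1 54.5
0.5 17.1 67.1
0.6 24.5 79.0
0.7 32.9 90.2
0.8 42.5 100.4
0.9 53.0 109.7
1.0 64.4 117.8
```

Emit:
arm_command(
  steps=[0, 0, 3, -6, 0, 0, 0, 4, -16, 0, 0, 0, 6, -28, 0, 0, 0, 9, -39, 0, 0, 0, 12, -50, 0, 0, 0, 17, -60, 0, 0, 0, 22, -70, 0, 0, 0, 27, -79, 0],
)

```text
t: 13.82
eef_pos: [0.5435, -0.1664, 0.1307]
orientation: [-2.203, -2.238, 0.002]
ft_force: [-0.1, -1.7, -3.6]
width: 0.009
grasp_force: 30.0
```

Run:
```python
from h import *
rel((.5202+.0644,-.167+.0012,.0505+.1178),(1,.0187))
print(telemetry.get_obs()['width'])
```

```text
t 13.82 pos [ 0.5435 -0.1664  0.1307] shift [ -0.   41.1 -37.7] yaw -0.003 F [-0.13 -1.75 -3.55]
0.009024262889597389
```

Emit:
arm_command(
  steps=[0, 0, 4, -6, 0, 0, 0, 8, -11, 0, 0, 0, 13, -16, 0, 0, 0, 18, -21, 0, 0, 0, 23, -26, 0, 0, 0, 28, -31, 0, 0, 0, 34, -35, 0, 0, 0, 40, -39, 0],
)

```text
t: 14.48
eef_pos: [0.5809, -0.1657, 0.1696]
orientation: [-2.2, -2.236, 0.008]
ft_force: [-12.2, -1.7, 12.9]
width: 0.0092
grasp_force: 30.0
```

Emit:
arm_command(
  steps=[0, 0, 0, 0, 0, 0, 0, 0, 0, 0, 0, 0, 0, 0, 0, 0, 0, 0, 0, 0],
)

```text
t: 14.82
eef_pos: [0.5819, -0.1657, 0.1702]
orientation: [-2.201, -2.238, 0.005]
ft_force: [-10.4, -1.0, 13.2]
width: 0.0089
grasp_force: 30.0
```

Run:
```python
from h import *
rel((.5202+.0644,-.167+.0012,.0505+.1178),(1,.0187))
o=telemetry.get_obs();print(o['width'],o['grasp_force'],o['ft_torque'])
s=read_camera('scene');t=read_camera('top')
cv2.imwrite('pics/f.png',np.hstack([cv2.resize(s[60:300,100:400],(400,320)),cv2.resize(t[110:290,130:450],(400,320))]))
```

```text
t 14.82 pos [ 0.5819 -0.1657  0.1702] shift [-0.1  2.7  1.9] yaw -0.002 F [-10.37  -0.99  13.16]
0.008923506622531632 30.00566929578781 [-0.18843811  1.82517616 -0.0133776 ]
```

View pics/f.png

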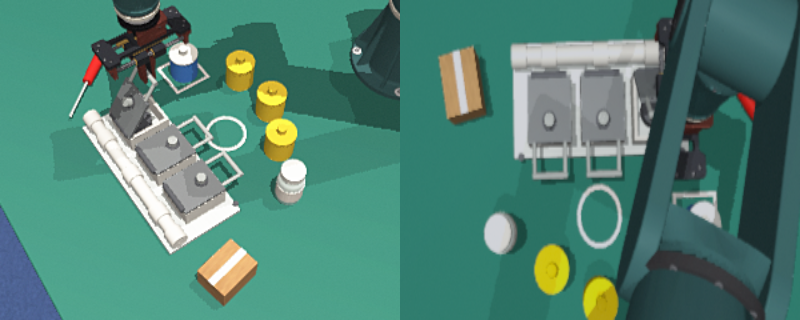

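The cover is up at about (130,105) and held, and the pot stands in the square with bystanders untouched. There's about 17 N of strain, so I'll ease back slightly while staying well past halfway.

Emit:
arm_command(
  steps=[0, 0, -3, 2, 0, 0, 0, -6, 4, 0, 0, 0, -8, 6, 0, 0, 0, -8, 6, 0, 0, 0, -8, 6, 0, 0, 0, -8, 6, 0],
)

```text
t: 15.42
eef_pos: [0.5737, -0.1659, 0.164]
orientation: [-2.201, -2.237, 0.005]
ft_force: [-11.3, -1.8, 14.4]
width: 0.0095
grasp_force: 30.0
```

Emit:
arm_command(
  steps=[0, 0, -1, -1.5, 0, 0, 0, -1, -1.5, 0, 0, 0, -1, -1.5, 0, 0, 0, -1, -1.5, 0],
)

```text
t: 15.75
eef_pos: [0.5746, -0.1659, 0.1648]
orientation: [-2.203, -2.239, 0.001]
ft_force: [-5.3, -0.8, 7.6]
width: 0.009
grasp_force: 30.0
```

```bash
python3 -c "
from h import *
print(ticket.job_done())"
```

```text
the job is handed in; nothing more can be done
None
```

The job is handed in: the blue pot slid to within about 2 mm of the square mark's centre, the right bolt was found loose (the middle one was tight, the left was not tapped), and the right cover is held open at about 0.9 rad, with no sign in the last pictures that the jar, carton or screwdriver moved.

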